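# Square a bisque tile in the decorating jig

### The job

Get the square bisque tile ready for stencilling: push it along the bench into the inside corner of the wooden jig, so that it lies flat and flush against both the back rail and the side rail, and push the jig's sliding stop up against the tile's right edge so that it is boxed in. Bisque chips easily: push gently with the fingers, without squeezing the jig or its stop in the gripper and without lifting or tipping the tile, and leave the other pots and things where they stand.

Things in the scene. Friction and masses are not known exactly. Their poses are not given: they have to be found in the camera images.
- jig: Fixed pale-wood jig: two rails at right angles, 26 mm wide, 20 mm high, no floor. Origin: inside corner of the rails' faces, at bench height; x away from the robot (yaw -0.2 to 0.08 rad), y left, z up. Back rail's face: plane x = 0, from y = 0.026 to -0.39. Side rail's face: plane y = 0, from x = 0 to -0.13. The tile belongs at x < 0, y < 0.
- tile: Square off-white bisque tile, 120 x 120 x 15 mm, 0.3 to 0.55 kg, loose and flat on the bench between side rail and stop, turned up to 0.35 rad from the jig. Origin: centre of its underside; x, y parallel to its edges (x roughly along the jig's x), z up. Seated, its centre is at x = -0.060, y = -0.060 in the jig's frame, edges parallel to the rails.
- stop (a joint): Dark-wood stop sliding along the jig's back rail. Value in m, 0 to 0.19, starts at 0 to 0.03, grows as it slides left (jig's +y) towards the side rail. Its flat face towards the tile is the plane y = -0.27 + value in the jig's frame: it meets a seated tile at 0.150. Resists with about 2.5 N (plus 6 N per m/s) and stays where it is left.
- stop_back (a point): Centre of the outer (right, -y) flat face of the stop's arm, where to push it left; moves with the stop. The arm is 20 mm thick (y), from x = -0.116 to -0.001 in the jig's frame, 2 to 36 mm above the bench; this point is 19 mm up at x = -0.0585. Over the rail the stop widens to a 50 mm block with a low steel knob, top 44 mm above the bench.
- trivet: round bisque trivet, a disc 100 mm across and 12 mm thick, lying flat; bystander. Origin: centre of its underside, z up.
- glaze_jar: small glaze jar with white cap, 56 mm across and 75 mm tall, left of the jig's side rail; bystander. Origin: centre of its underside, z up.
- test_cup: small open bisque cup, 52 mm across the rim and 45 mm tall, standing on the near right of the jig; bystander. Origin: centre of its underside, z up.
- mug: bisque mug with a handle, 76 mm across and 85 mm tall, on the left; bystander. Origin: centre of its underside, z up.
- bowl: bisque bowl, 120 mm across and 55 mm tall, on the left; bystander. Origin: centre of its underside, z up.
- figure: small bisque figurine, about 55 mm wide and 86 mm tall, behind the jig's back rail; bystander. Origin: centre of its underside, z up.
- brush_pot: grey pot 80 mm across and 100 mm tall full of brushes that reach 220 mm high, on the right; bystander. Origin: centre of its underside, z up.
Mind the look-alikes: they are no part of the job. What is shaped like the tile but black or yellow is not meant.

How it is judged:
At the end, for the whole second after the job is handed in: The tile lies flat on the bench, at rest, seated in the corner: its centre within 3 mm of the seated place both ways, turned less than 1.5 degrees (0.026 rad) from the rails; the stop's face is within 3 mm of where it meets the seated tile (stop between 0.147 and 0.153) (x of tile in the frame of jig between -0.063 and -0.057 m and y of tile in the frame of jig between -0.063 and -0.057 m and angle between the x axis of tile and the x axis of jig, either way round below 0.026 rad and height (world z) of tile below 0.003 m and angle between tile's own z axis and vertical below 0.03 rad and value of joint stop between 0.147 and 0.153 m and linear speed of tile below 0.01 m/s); the robot touches nothing.
It fails at once if the tile is lifted off the bench or tipped (its centre raised over 6 mm, or tilted over 0.1 rad) (height (world z) of tile above 0.006 m or angle between tile's own z axis and vertical above 0.1 rad).
It fails at once if a bystander (trivet, glaze jar, test cup, mug, bowl, figurine or brush pot) is moved more than 25 mm or tipped over (distance of any of trivet, glaze_jar, test_cup, mug, bowl, figure, brush_pot from where it was at the start of the episode above 0.025 m or angle between any of trivet, glaze_jar, test_cup, mug, bowl, figure, brush_pot's own z axis and vertical above 0.4 rad).
It fails at once if the fingers press or squeeze the tile, the jig or its stop with more than 50 N (contact force between the fingers and tile above 50 N or contact force between the fingers and jig above 50 N).
It also fails if it takes over 45 s, if anything falls off the work surface, if the arm or the gripper's body presses on something with over 40 N, if the wrist force passes 120 N, or if a joint passes its speed limit or range.

### The arm

A 6-joint arm with a two-finger parallel gripper is mounted at the origin on the work surface. World frame = base frame: x ahead of the robot, y to its left, z up, the work surface at z = 0. Lengths are in m, angles in rad, forces in N, time in s.
With the tool pointing down it reaches from about 0.275 to 0.75 m from the base axis. Payload 10.2 kg.
Tool frame: the origin (TCP) lies midway between the tips of the shut fingers; the grasp point (between the pads) lies 19 mm behind it (env.grasp_offset is the distance from the TCP to the grasp point, in m); z points along the fingers, y is the line along which they close (so a half turn about z gives the same grasp; the last joint's range is limited). The gripper opens to 88 mm and grips with 3 to 60 N. Pads are 18 mm wide; open, the fingers measure 123 mm over their backs; the gripper's body (75 mm by 187 mm) begins 45 mm behind the grasp point.
Start: joints at [-1.373, 0.313, 1.498, -0, 1.331, -0.223], TCP at [0.214, -0.479, 0.239] pointing down, gripper open.
Joint ranges: [-2.94, 2.94], [-0.97, 2.17], [0.19, 2.56], [-1.23, 4.37], [0.02, 3.11], [-2.88, 2.88]. Speed limits (rad/s): [2.39, 2.39, 3.01, 3.14, 3.14, 3.14].

### API

Orientations are given as a 3x3 rotation matrix whose columns are the frame's x, y, z axes.
In Python, from cell import env gives the robot as it stands.
- The arm moves only by the shell command python3 -m handwheel 'ROWS' [FORCE]. ROWS is text: rows parted by semicolons, each of 5 numbers parted by spaces: the shift along the tool's x, y, z in mm, then the turn about the tool's z in degrees, then the closure in counts, from 0 (fully open) to 255 (shut). A call has 1 to 5 rows; each row is the pose to reach, as a shift and turn from the pose commanded when the call began, along the tool's axes at that moment; what a row does not reach only later rows make up. A row lasts 1/12 s, in which the tool goes at most 41.7 mm and 7.16 degrees, less where a joint would pass 70% of its speed; a pose out of reach is approached as far as the arm can. A call with a gripper value outside its range is refused whole. The fingers move at their own pace and stop on an object; FORCE is the grip in N (left out, the last holds). Time passes only in rows, so rows that repeat a pose let the fingers close. It gives the time, the measured TCP pose, the force, the opening and the grip force at its end, in the units of the state.
- env.get_state(): the state, without advancing time (a new reading comes with each control period).
- env.snapshot(name): name is "scene" or "side" or "wrist"; returns a dict with "frame" (480x640x3 uint8, red, green, blue), "K" (3x3 intrinsics, pixels), "world_from_camera" (4x4, takes a point from camera to world coordinates); the wrist camera has in their place "mount" (4x4, takes a point from camera to tool coordinates, whose origin is the TCP and whose axes are the flange's). Camera axes: x right, y down, z forward; pixel columns grow to the right and rows downward; lengths in m; the calibration is good to about 2 mm. A picture is of the moment at which its call begins: read the wrist's pose just before it. There is no depth.
- env.sign_off(): hands the job in; it is judged then, once.
The state is a dict: "time_s": time; "q": joint angles; "joint_vel": joint speeds; "tau": joint torques, N m; "position": TCP position; "tcp_rot": TCP orientation; "contact_force": force on the tool from outside, world axes, zero at the start; "moment": the same for the moment, N m; "grip_width": finger opening in m; "gripper_force": force on a finger pad.
Only numpy, scipy, OpenCV 4.12 (cv2) and the standard library are available. Lean on these libraries where they do the work, as an engineer would, in place of code of your own. Each camera call takes 0.05 s, during which the arm holds its last target. There are 200 camera calls.

## Working session

There is one attempt and no reset: what is moved stays moved. The work goes in short steps, Python scripts to look and compute and a shell command to move; the robot and the scene stay as the last step left them, time stands still between calls to the robot, and variables do not carry over. Pictures are saved under pics/ and viewed, at most 10 in all, crops included, and the job is handed in when it is done.

```bash
mkdir -p pics; ls; python3 - <<'E'
from cell import env
import cv2,numpy as np,pickle
s=env.get_state();print(s['position'],s['tcp_rot'],s['time_s'],s['grip_width'])
d={}
for n in("scene","side"):
    d[n]=env.snapshot(n);cv2.imwrite(f"pics/{n}0.png",d[n]["frame"][:,:,::-1]);print(n,d[n]["K"],d[n]["world_from_camera"])
pickle.dump(d,open("d0.pkl","wb"))
E
```

```text
pics
[ 0.21440189 -0.47895861  0.23818351] [[ 9.12754350e-01  4.08508811e-01 -2.19383545e-04]
 [ 4.08508758e-01 -9.12753571e-01  1.22982593e-03]
 [ 3.02151616e-04 -1.21214907e-03 -9.99999220e-01]] 0.0 0.08779223891226305
scene [[446.88203697   0.         315.57393435]
 [  0.         446.88203697 238.08517324]
 [  0.           0.           1.        ]] [[ 0.55399445  0.53868021 -0.6347549   1.2298692 ]
 [ 0.83241792 -0.37037688  0.41219094 -0.48477609]
 [-0.01305943 -0.75673285 -0.6535938   0.84063742]
 [ 0.          0.          0.          1.        ]]
side [[451.97985006   0.         323.7475185 ]
 [  0.         451.97985006 233.50718441]
 [  0.           0.           1.        ]] [[-0.94995139 -0.24234512  0.19713245  0.28239121]
 [-0.31237104  0.72861665 -0.60954254  0.63437882]
 [ 0.00408567 -0.64061425 -0.767852    0.84214209]
 [ 0.          0.          0.          1.        ]]
```

View pics/scene0.png

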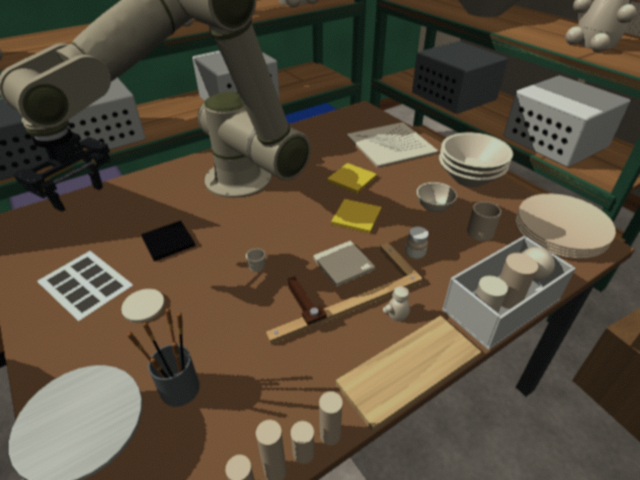

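View pics/side0.png

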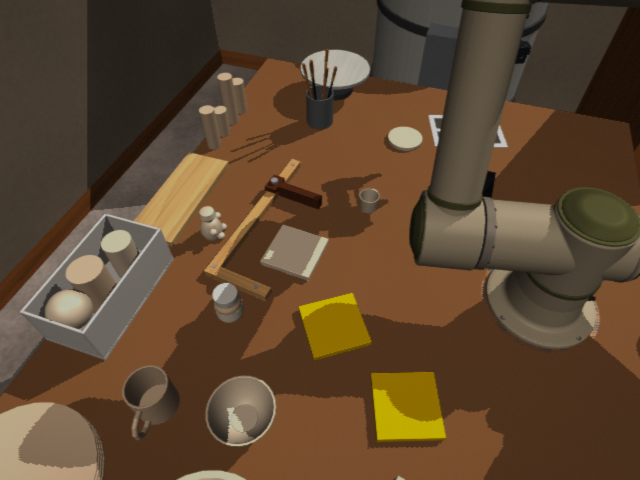

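Scene view: off-white square tile at (344,263) between the side rail (402,262) and the dark stop (305,298); the jig's corner is near (420,278). Side view: tile (295,251), corner (210,270), stop (295,192). The look-alikes are two yellow tiles (scene 353,177 and 357,215), one black (168,240) and the round trivet (143,304). Only the one at (344,263) is off-white, square and between rail and stop. Next is an enlarged crop to confirm this.

```bash
python3 - <<'E'
import cv2,numpy as np,pickle
d=pickle.load(open("d0.pkl","rb"))
a=d["scene"]["frame"][230:350,255:435,::-1];b=d["side"]["frame"][150:310,195:395,::-1]
A=cv2.resize(a,None,fx=4,fy=4,interpolation=cv2.INTER_CUBIC)[:,:];B=cv2.resize(b,None,fx=4,fy=4,interpolation=cv2.INTER_CUBIC)
cv2.imwrite("pics/cs.png",cv2.convertScaleAbs(A,alpha=1.4));B=B[:600];cv2.imwrite("pics/cb.png",cv2.convertScaleAbs(B,alpha=1.4))
E
```

```text
(no output)
```

View pics/cs.png

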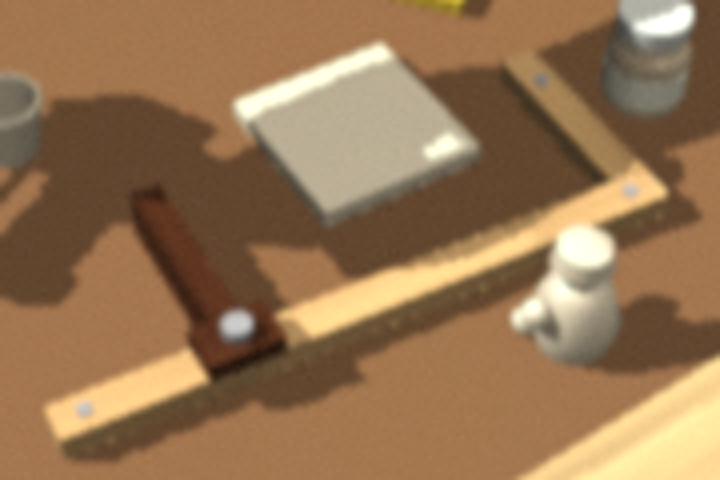

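View pics/cb.png

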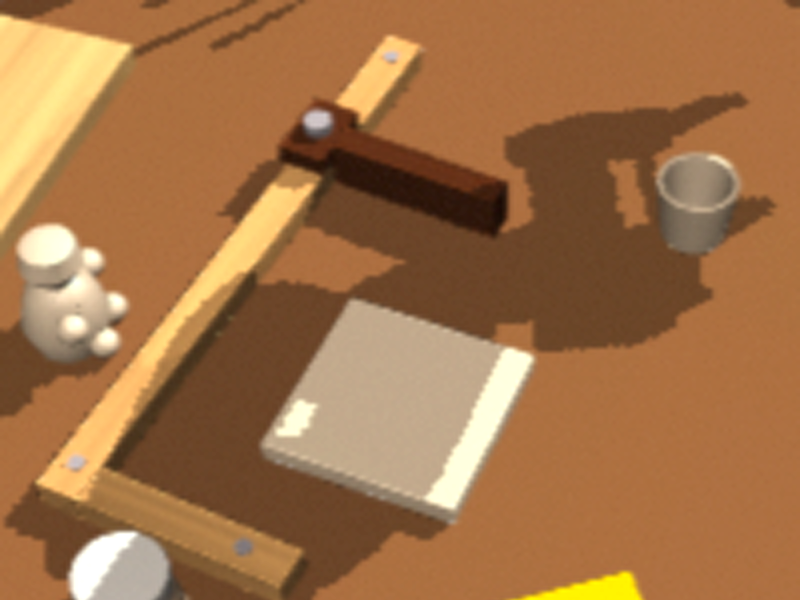

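Crop confirms it: off-white tile with sunlit strips, between the side rail and the stop. I'll triangulate these corners next and fit the models to them.

```bash
cat > h.py <<'E'
import cv2,numpy as np,pickle
from scipy.optimize import least_squares
def P(c):
    M=np.linalg.inv(c["world_from_camera"]);return c["K"]@M[:3]
def tri(d,a,b):
    X=cv2.triangulatePoints(P(d["scene"]),P(d["side"]),np.array(a,float).reshape(2,1),np.array(b,float).reshape(2,1));return (X[:3]/X[3]).ravel()
def proj(c,X):
    p=P(c)@np.append(X,1);return p[:2]/p[2]
def w(p,X):
    c,s=np.cos(p[2]),np.sin(p[2]);return np.array([p[0]+c*X[0]-s*X[1],p[1]+s*X[0]+c*X[1],X[2]])
E
python3 - <<'E'
from h import *
d=pickle.load(open("d0.pkl","rb"))
t=.06
pts={ # scene crop, side crop, kind, model
'tSB':((327,213),(352,300),'t',(t,-t,.015)),'tLB':((478,150),(265,447),'t',(t,t,.015)),
'tSN':((235,105),(534,356),'t',(-t,-t,.015)),'tLN':((382,43),(455,512),'t',(-t,t,.015)),
'outer':((667,188),(40,487),'j',(.026,.026,.02)),'farI':((47,408),(422,48),'j',(0,-.39,.02)),
'sideend':((503,65),(303,552),'j',(-.13,0,.02)),
'screwR':((84,409),(391,57),'n',0),'knob':((237,322),(318,122),'n',0),'armR':((133,195),(507,183),'s',(-.116,-.29,.036)),
'cuprimC':((5,95),(697,185),'n',0),'jarcap':((657,8),(122,557),'n',0),'figtop':((583,240),(48,240),'n',0)}
full=lambda p,o:(o[0]+p[0]/4-.375,o[1]+p[1]/4-.375)
T={}
for k,(a,b,_,_) in pts.items():
    a=full(a,(255,230));b=full(b,(195,150));T[k]=tri(d,a,b)
    e=np.hypot(*(proj(d["scene"],T[k])-a));print(k,T[k].round(4),'e%.1f'%e)
def res(p,split=False):
    r=[]
    for k,(a,b,kd,X) in pts.items():
        if kd=='n':continue
        X=np.array(X,float)
        if kd=='t':W=w(p[3:6],X)
        else:
            if kd=='s':X[1]+=p[6]
            W=w(p[:3],X)
        r+=list(proj(d["scene"],W)-full(a,(255,230)))+list(proj(d["side"],W)-full(b,(195,150)))
    return np.array(r)
m=np.mean([T[k] for k in T if k[0]=='t'],0)
p=least_squares(res,[T['outer'][0],T['outer'][1],-.05,m[0],m[1],0,0.02]).x
print('jig',p[:3],'tile',p[3:6],'stop',p[6]);print(res(p).reshape(-1,2).round(1).tolist())
c,s=np.cos(p[2]),np.sin(p[2]);v=p[3:5]-p[:2]
print('tile in jig',c*v[0]+s*v[1],-s*v[0]+c*v[1],p[5]-p[2])
print('stop_back',w(p[:3],(-.0585,-.29+p[6],.019)))
np.save('pose.npy',p)
E
```

```text
tSB [ 0.5996 -0.017   0.0137] e0.7
tLB [0.6072 0.0996 0.0109] e0.8
tSN [ 0.482  -0.0098  0.0133] e0.9
tLN [0.4888 0.1098 0.0145] e0.7
outer [0.7099 0.1698 0.0209] e0.5
farI [ 0.6364 -0.2396  0.0188] e1.1
sideend [0.5573 0.1621 0.0176] e0.7
screwR [ 0.6516 -0.2228  0.0212] e0.6
knob [ 0.6636 -0.1266  0.0439] e0.6
armR [ 0.535  -0.1203  0.0355] e0.8
cuprimC [ 0.4194 -0.147   0.0459] e0.3
jarcap [0.6218 0.2305 0.0811] e1.4
figtop [0.7534 0.0508 0.0846] e0.6
jig [ 0.68342251  0.14713103 -0.11869096] tile [ 0.54422237  0.0456992  -0.0647725 ] stop 0.007080157461207622
[[-0.9, -0.3], [-0.8, -0.4], [0.1, -1.5], [-1.7, -0.1], [-1.3, -1.0], [-0.2, 0.0], [-0.9, -0.4], [-0.5, 0.2], [0.1, 0.7], [-1.5, 0.1], [-1.0, -0.4], [-1.0, -0.1], [-1.2, -1.5], [0.3, 0.2], [-0.7, -0.6], [-0.6, 0.3]]
tile in jig -0.12620999966444776 -0.11720123295987464 0.05391846250762576
stop_back [ 0.59183284 -0.1268712   0.019     ]
```

```bash
cat >> h.py <<'E'
def go(x,y,z,jig=True):
    "remaining shift in tool mm and turn in deg to reach (x,y,z) in jig frame with tool x along jig x"
    from cell import env
    p=np.load('pose.npy');s=env.get_state();R=np.array(s['tcp_rot']);X=np.array(s['position'])
    W=w(p[:3],(x,y,z));a=np.arctan2(R[1,0],R[0,0])
    c,sn=np.cos(p[2]),np.sin(p[2]);v=X-np.array([p[0],p[1],0])
    print('t',round(s['time_s'],2),'jig pos mm',(1e3*np.array([c*v[0]+sn*v[1],-sn*v[0]+c*v[1],X[2]])).round(1),'shift',(1e3*R.T@(W-X)).round(1),'turn',round(np.degrees(a-p[2]),2),'F',np.round(s['contact_force'],1),'w',round(s['grip_width'],4),'q',np.round(s['q'],2))
E
python3 -m handwheel '28 -27 0 6 110;56 -53 0 12 110;84 -80 0 18 110;112 -107 0 24 110;140 -133 0 30.9 110' 20
python3 -c "
from h import *;go(-.235,-.117,.1)"
```

```text
time_s: 0.52
position: [0.2876, -0.2999, 0.2385]
tcp_rot: [[0.993, -0.119, -0.0], [-0.119, -0.993, 0.001], [-0.0, -0.001, -1.0]]
contact_force: [0.6, -0.2, 0.1]
grip_width: 0.057
gripper_force: 0.0
t 0.52 jig pos mm [-340.1 -490.8  238.5] shift [ 104.9 -373.8  138.7] turn -0.04 F [ 0.6 -0.2  0.1] w 0.057 q [-1.09  0.07  1.8   0.    1.28  0.6 ]
```

```bash

python3 -m handwheel '10 -38 0 0 110;21 -75 0 0 110;31 -112 0 0 110;42 -150 0 0 110;52 -187 0 0 110'
python3 -m handwheel '10 -38 10 0 110;21 -75 30 0 110;31 -112 60 0 110;42 -150 90 0 110;53 -187 120 0 110'
python3 -c "
from h import *;go(-.235,-.117,.006)"
```

```text
time_s: 0.93
position: [0.3605, -0.1202, 0.2387]
tcp_rot: [[0.993, -0.114, 0.0], [-0.114, -0.993, -0.0], [0.0, 0.0, -1.0]]
contact_force: [0.7, -0.6, 0.6]
grip_width: 0.0503
gripper_force: 0.0
time_s: 1.35
position: [0.4269, 0.0421, 0.1323]
tcp_rot: [[0.994, -0.113, 0.0], [-0.113, -0.994, -0.0], [0.0, 0.0, -1.0]]
contact_force: [0.3, -1.6, 0.8]
grip_width: 0.0502
gripper_force: 0.0
t 1.35 jig pos mm [-242.2 -134.7  132.3] shift [  7.3 -17.7 126.3] turn 0.3 F [ 0.3 -1.6  0.8] w 0.0502 q [-0.18  0.23  1.91  0.    1.    1.51]
```

```bash

python3 -m handwheel '6 -14 30 0.3 110;6 -14 60 0.3 110;6 -14 60 0.3 110'
python3 -c "
from h import *;go(-.235,-.117,.006)
d=pickle.load(open('d0.pkl','rb'))['side'];p=np.load('pose.npy');M=d['world_from_camera']
for q in[(300,308),(355,297),(369,345),(312,356)]:
    r=M[:3,:3]@np.linalg.inv(d['K'])@[*q,1];X=M[:3,3]+r*(.012-M[2,3])/r[2]
    v=X-[p[0],p[1],0];c,s=np.cos(p[2]),np.sin(p[2]);print((c*v[0]+s*v[1]).round(3),(-s*v[0]+c*v[1]).round(3))
"
```

```text
time_s: 1.6
position: [0.4316, 0.0545, 0.0691]
tcp_rot: [[0.993, -0.117, -0.009], [-0.117, -0.993, 0.001], [-0.009, -0.0, -1.0]]
contact_force: [-1.1, 0.6, -0.0]
grip_width: 0.0505
gripper_force: 0.0
t 1.6 jig pos mm [-239.1 -121.8   69.1] shift [ 4.7 -4.7 63.1] turn 0.07 F [-1.1  0.6 -0. ] w 0.0505 q [-0.14  0.36  1.95 -0.    0.84  1.54]
-0.207 0.013
-0.302 -0.061
-0.369 0.03
-0.277 0.099
```

```bash

python3 -m handwheel '4 -5 30 0 110;4 -5 50 0 110;4 -5 58 0 110;4 -5 61 0 110;4 -5 61 0 110'
python3 -c "
from h import *;go(-.195,-.117,.006)"
```

```text
time_s: 2.02
position: [0.4393, 0.0575, 0.0132]
tcp_rot: [[0.993, -0.119, 0.0], [-0.119, -0.993, -0.0], [0.0, 0.0, -1.0]]
contact_force: [0.2, 0.2, 0.5]
grip_width: 0.05
gripper_force: 0.0
t 2.02 jig pos mm [-231.8 -117.9   13.2] shift [36.8 -0.9  7.2] turn -0.06 F [0.2 0.2 0.5] w 0.05 q [-0.14  0.48  1.97 -0.    0.7   1.56]
```

```bash

python3 -m handwheel '0 0 5 0 110;5 0 5 0 110;10 0 5 0 110;20 0 5 0 110;25 0 5 0 110'
python3 -c "
from h import *;go(-.195,-.117,.006)"
```

```text
time_s: 2.43
position: [0.4654, 0.0546, 0.0081]
tcp_rot: [[0.993, -0.119, 0.002], [-0.119, -0.993, -0.0], [0.002, 0.0, -1.0]]
contact_force: [0.3, -1.0, -0.8]
grip_width: 0.0502
gripper_force: 0.0
t 2.43 jig pos mm [-205.6 -117.7    8.1] shift [10.6 -0.7  2.1] turn -0.03 F [ 0.3 -1.  -0.8] w 0.0502 q [-0.13  0.53  1.89 -0.    0.72  1.56]
```

```bash

python3 -m handwheel '4 0 0 0 110;8 0 0 0 110;12 0 0 0 110;16 0 0 0 110;20 0 0 0 110'
python3 -m handwheel '4 0 0 0 110;8 0 0 0 110;12 0 0 0 110;16 0 0 0 110;20 0 0 0 110'
python3 -m handwheel '4 0 0 0 110;8 0 0 0 110;12 0 0 0 110;16 0 0 0 110;20 0 0 0 110'
python3 -c "
from h import *;go(-.129,-.117,.006)"
```

```text
time_s: 2.85
position: [0.4826, 0.053, 0.0072]
tcp_rot: [[0.993, -0.118, -0.003], [-0.118, -0.993, 0.001], [-0.003, -0.0, -1.0]]
contact_force: [-5.6, 1.2, 2.2]
grip_width: 0.05
gripper_force: 2.6
time_s: 3.27
position: [0.5024, 0.0504, 0.0072]
tcp_rot: [[0.993, -0.119, -0.003], [-0.119, -0.993, 0.0], [-0.004, -0.0, -1.0]]
contact_force: [-6.0, 0.9, 4.7]
grip_width: 0.0503
gripper_force: 3.1
time_s: 3.68
position: [0.5223, 0.0481, 0.0072]
tcp_rot: [[0.993, -0.119, -0.004], [-0.119, -0.993, 0.0], [-0.004, -0.0, -1.0]]
contact_force: [-5.7, 0.1, 3.8]
grip_width: 0.0501
gripper_force: 3.1
t 3.68 jig pos mm [-148.3 -117.5    7.2] shift [19.3 -0.5  1.1] turn -0.02 F [-5.7  0.1  3.8] w 0.0501 q [-0.13  0.62  1.72  0.    0.81  1.56]
```

```bash

python3 -m handwheel '3 0 0 0 110;6 0 0 0 110;9 0 0 0 110;12 0 0 0 110;14 0 0 0 110'
python3 -m handwheel '1 0 0 0 110;2 0 0 0 110;2.5 0 0 0 110;2.5 0 0 0 110'
python3 -c "
from h import *;go(-.129,-.117,.006)"
```

```text
time_s: 4.1
position: [0.5364, 0.0464, 0.0072]
tcp_rot: [[0.993, -0.119, -0.003], [-0.119, -0.993, 0.0], [-0.003, -0.0, -1.0]]
contact_force: [-5.7, 0.6, 4.0]
grip_width: 0.0498
gripper_force: 3.0
time_s: 4.43
position: [0.5387, 0.0461, 0.0072]
tcp_rot: [[0.993, -0.119, -0.003], [-0.119, -0.993, 0.0], [-0.003, -0.0, -1.0]]
contact_force: [-4.9, 0.3, 3.3]
grip_width: 0.05
gripper_force: 2.6
t 4.43 jig pos mm [-131.7 -117.5    7.2] shift [ 2.7 -0.5  1.2] turn -0.02 F [-4.9  0.3  3.3] w 0.05 q [-0.13  0.64  1.67  0.    0.83  1.56]
```

```bash

python3 -m handwheel '0.7 0 0 0 110;1.4 0 0 0 110;1.4 0 0 0 110'
python3 -m handwheel '0.7 0 0 0 110;1.4 0 0 0 110;1.4 0 0 0 110' | grep -E 'force|pos'
python3 -m handwheel '0.5 0 0 0 110;1 0 0 0 110;1 0 0 0 110' | grep -E 'force|pos'
```

```text
time_s: 4.68
position: [0.5401, 0.0459, 0.0072]
tcp_rot: [[0.993, -0.119, -0.003], [-0.119, -0.993, 0.0], [-0.003, -0.0, -1.0]]
contact_force: [-4.8, 0.4, 3.6]
grip_width: 0.05
gripper_force: 2.5
position: [0.5407, 0.0458, 0.0072]
contact_force: [-8.8, 0.9, 6.7]
gripper_force: 4.6
position: [0.5408, 0.0459, 0.0071]
contact_force: [-13.9, 0.2, 11.9]
gripper_force: 7.1
```

```bash

python3 -m handwheel '-8 0 0 0 110;-20 0 0 0 110;-25 0 -15 0 200;-25 0 -45 0 255;-25 0 -75 0 255'
python3 -m handwheel '0 30 -10 0 255;10 70 -20 0 255;25 110 -20 0 255;45 145 -20 0 255;65 180 -20 0 255'
python3 -c "
from h import *;go(-.0585,-.328,.015)"
```

```text
time_s: 5.6
position: [0.5178, 0.0485, 0.0828]
tcp_rot: [[0.993, -0.119, -0.002], [-0.119, -0.993, 0.0], [-0.002, -0.0, -1.0]]
contact_force: [1.0, 0.0, 0.7]
grip_width: 0.0323
gripper_force: 0.0
time_s: 6.02
position: [0.5621, -0.1402, 0.1029]
tcp_rot: [[0.993, -0.119, 0.001], [-0.119, -0.993, -0.0], [0.001, 0.0, -1.0]]
contact_force: [1.2, 0.3, -0.1]
grip_width: 0.0004
gripper_force: 0.0
t 6.02 jig pos mm [ -86.5 -299.7  102.9] shift [27.9 28.2 87.9] turn -0.04 F [ 1.2  0.3 -0.1] w 0.0004 q [-0.45  0.56  1.5  -0.    1.08  1.24]
```

```bash

python3 -m handwheel '14 14 0 0 255;28 28 0 0 255;28 28 20 0 255;28 28 20 0 255'
python3 - <<'E'
from h import *;from cell import env
go(-.0585,-.328,.015)
d={n:env.snapshot(n) for n in("scene","side")};pickle.dump(d,open("d1.pkl","wb"))
a=cv2.resize(d["scene"]["frame"][225:345,280:440,::-1],None,fx=3,fy=3,interpolation=cv2.INTER_CUBIC)
b=cv2.resize(d["side"]["frame"][150:300,195:295+60,::-1],None,fx=2.5,fy=2.5,interpolation=cv2.INTER_CUBIC)
H=375;o=np.zeros((H,480+400,3),np.uint8);o[:360,:480]=a;o[:375,480:]=b
cv2.imwrite("pics/c1.png",cv2.convertScaleAbs(o[:,:800],alpha=1.5))
E
```

```text
time_s: 6.35
position: [0.5851, -0.1694, 0.0793]
tcp_rot: [[0.993, -0.12, -0.004], [-0.12, -0.993, 0.002], [-0.004, -0.002, -1.0]]
contact_force: [-1.0, -0.1, -1.1]
grip_width: 0.0003
gripper_force: 0.0
t 6.35 jig pos mm [ -60.1 -326.    79.3] shift [ 1.9  2.1 64.3] turn -0.09 F [-1.  -0.1 -1.1] w 0.0003 q [-0.47  0.65  1.41  0.    1.08  1.22]
```

View pics/c1.png

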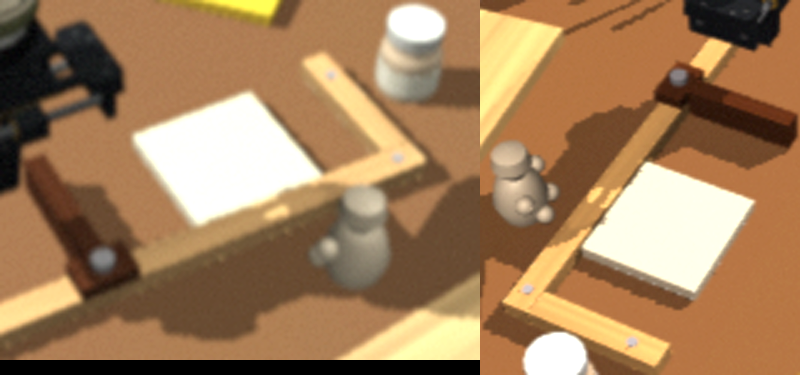

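The picture shows the tile flush along the back rail (left panel 200-320, 180-222), with the fingers to the right of the stop. Next I descend and push the stop left.

```bash

python3 -m handwheel '0 0 25 0 255;0 0 45 0 255;0 0 58 0 255;0 0 65 0 255;0 0 65 0 255' | grep -E 'force|pos'
python3 -m handwheel '0 -5 0 0 255;0 -10 0 0 255;0 -15 0 0 255;0 -20 0 0 255;0 -25 0 0 255' | grep -E 'force|pos'
python3 -m handwheel '0 -4 0 0 255;0 -8 0 0 255;0 -12 0 0 255;0 -16 0 0 255;0 -20 0 0 255' | grep -E 'force|pos'
python3 -c "
from h import *;go(-.0585,-.1575,.015)"
```

```text
position: [0.5859, -0.1687, 0.0167]
contact_force: [-1.0, -0.2, 0.3]
gripper_force: 0.0
position: [0.5895, -0.1438, 0.0179]
contact_force: [0.4, 0.9, 0.5]
gripper_force: 0.0
position: [0.5919, -0.1244, 0.0176]
contact_force: [0.2, -2.9, 3.0]
gripper_force: 1.5
t 7.7 jig pos mm [ -58.7 -280.5   17.6] shift [ 1.00e-01 -1.23e+02  2.60e+00] turn -0.04 F [ 0.2 -2.9  3. ] w 0.0006 q [-0.4   0.73  1.46 -0.    0.95  1.29]
```

```bash

for i in 1; do :; done
python3 -m handwheel '0 -5 0 0 255;0 -10 0 0 255;0 -15 0 0 255;0 -20 0 0 255;0 -25 0 0 255' | grep -E 'force|pos'
python3 -m handwheel '0 -5 0 0 255;0 -10 0 0 255;0 -15 0 0 255;0 -20 0 0 255;0 -25 0 0 255' | grep -E 'force|pos'
python3 -m handwheel '0 -4 0 0 255;0 -8 0 0 255;0 -12 0 0 255;0 -16 0 0 255;0 -20 0 0 255' | grep -E 'force|pos'
python3 -m handwheel '0 -4 0 0 255;0 -8 0 0 255;0 -12 0 0 255;0 -16 0 0 255;0 -20 0 0 255' | grep -E 'force|pos'
python3 -c "
from h import *;go(-.0585,-.1575,.015)"
```

```text
position: [0.5948, -0.0992, 0.0174]
contact_force: [2.5, -3.3, 2.5]
gripper_force: 1.5
position: [0.5976, -0.0744, 0.0173]
contact_force: [2.5, -2.6, 1.8]
gripper_force: 1.5
position: [0.6, -0.0552, 0.0174]
contact_force: [1.1, -7.0, 0.5]
gripper_force: 3.6
position: [0.6024, -0.0356, 0.0174]
contact_force: [2.1, -6.8, -0.2]
gripper_force: 3.5
t 9.37 jig pos mm [ -58.8 -191.1   17.4] shift [  0.3 -33.6   2.3] turn -0.04 F [ 2.1 -6.8 -0.2] w 0.0004 q [-0.25  0.73  1.47 -0.    0.95  1.44]
```

```bash

python3 -m handwheel '0 -4 0 0 255;0 -8 0 0 255;0 -12 0 0 255;0 -16 0 0 255;0 -20 0 0 255' | grep -E 'force|pos'
python3 -m handwheel '0 -2 0 0 255;0 -4 0 0 255;0 -6 0 0 255;0 -8 0 0 255;0 -8 0 0 255' | grep -E 'force|pos'
python3 -c "
from h import *;go(-.0585,-.1575,.015)"
```

```text
position: [0.6049, -0.0158, 0.0174]
contact_force: [2.8, -7.5, 0.2]
gripper_force: 3.4
position: [0.6059, -0.0076, 0.0174]
contact_force: [2.3, -4.5, -0.5]
gripper_force: 2.1
t 10.2 jig pos mm [ -58.7 -162.8   17.4] shift [ 0.2 -5.3  2.4] turn -0.02 F [ 2.3 -4.5 -0.5] w 0.0004 q [-0.21  0.73  1.46 -0.    0.95  1.49]
```

```bash

python3 -m handwheel '0 -1 0 0 255;0 -2 0 0 255;0 -3 0 0 255;0 -3 0 0 255' | grep -E 'force|pos'
python3 -m handwheel '0 -0.7 0 0 255;0 -1.4 0 0 255;0 -1.4 0 0 255' | grep -E 'force|pos'
python3 -m handwheel '0 -0.7 0 0 255;0 -1.4 0 0 255;0 -1.4 0 0 255' | grep -E 'force|pos'
python3 -c "
from h import *;go(-.0585,-.1575,.015)"
```

```text
position: [0.6062, -0.0048, 0.0174]
contact_force: [2.7, -5.7, -0.8]
gripper_force: 2.7
position: [0.6064, -0.0035, 0.0174]
contact_force: [3.4, -6.0, -0.2]
gripper_force: 2.8
position: [0.6065, -0.0021, 0.0174]
contact_force: [3.4, -6.5, 0.7]
gripper_force: 2.8
t 11.03 jig pos mm [ -58.7 -157.3   17.4] shift [0.2 0.2 2.4] turn -0.03 F [ 3.4 -6.5  0.7] w 0.0 q [-0.2   0.73  1.46 -0.    0.95  1.49]
```

```bash

python3 -m handwheel '0 -0.7 0 0 255;0 -1.4 0 0 255;0 -1.4 0 0 255' | grep -E 'force|pos'
python3 -m handwheel '0 -0.7 0 0 255;0 -1.4 0 0 255;0 -1.4 0 0 255' | grep -E 'contact|pos'
python3 -m handwheel '0 -0.5 0 0 255;0 -1 0 0 255;0 -1 0 0 255' | grep -E 'contact|pos'
```

```text
position: [0.6067, -0.0007, 0.0174]
contact_force: [2.9, -6.6, -0.4]
gripper_force: 2.8
position: [0.6068, -0.0002, 0.0174]
contact_force: [2.5, -10.6, -0.1]
position: [0.6068, -0.0001, 0.0174]
contact_force: [0.9, -16.4, -0.6]
```

```bash

python3 -m handwheel '0 6 0 0 255;0 18 0 0 255;0 22 -20 0 255;0 22 -55 0 255;0 22 -85 0 255' | grep -E 'contact|pos'
python3 -m handwheel '-25 -10 0 0 110;-60 -30 0 0 110;-90 -60 0 0 110;-116 -85 0 0 110;-116 -107 0 0 110' | grep -E 'contact|pos'
python3 -m handwheel '0 0 0 0 110;0 0 0 0 110'
python3 - <<'E'
from h import *;from cell import env
go(-.165,-.07,.007)
d={n:env.snapshot(n) for n in("scene","side")};pickle.dump(d,open("d2.pkl","wb"))
a=cv2.resize(d["scene"]["frame"][225:325,320:440,::-1],None,fx=4,fy=4,interpolation=cv2.INTER_CUBIC)
b=cv2.resize(d["side"]["frame"][190:310,195:315,::-1],None,fx=10/3,fy=10/3,interpolation=cv2.INTER_CUBIC)
cv2.imwrite("pics/c2.png",cv2.convertScaleAbs(np.hstack([a,b])[:,:800],alpha=1.3))
E
```

```text
position: [0.6033, -0.0199, 0.1031]
contact_force: [0.3, 0.1, 0.4]
position: [0.497, 0.1022, 0.1019]
contact_force: [-0.3, -1.6, -0.1]
time_s: 12.78
position: [0.5014, 0.1008, 0.1023]
tcp_rot: [[0.993, -0.117, -0.001], [-0.117, -0.993, 0.0], [-0.001, -0.0, -1.0]]
contact_force: [0.6, 0.5, -0.5]
grip_width: 0.0448
gripper_force: 0.0
t 12.78 jig pos mm [-175.3  -67.6  102.3] shift [10.3  2.5 95.3] turn 0.08 F [ 0.6  0.5 -0.5] w 0.0448 q [-0.03  0.44  1.71  0.    1.    1.66]
```

View pics/c2.png

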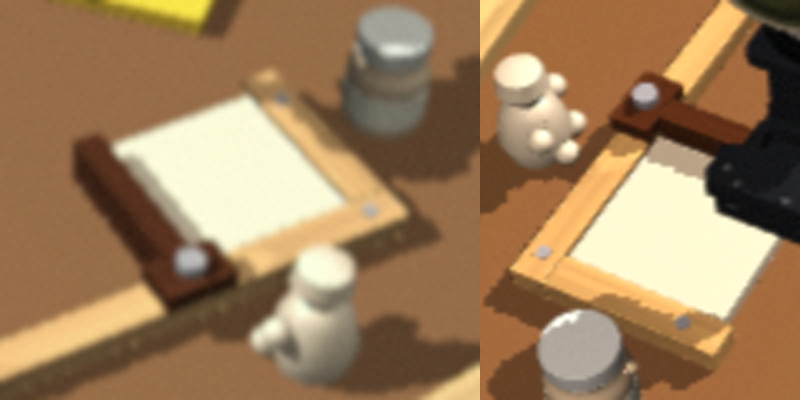

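The picture shows the tile boxed in by both rails and the stop. I'll finish with a gentle confirming press towards the back rail.

```bash

python3 -m handwheel '5 2 30 0 110;5 2 60 0 110;5 2 80 0 110;5 2 94 0 110;5 2 94 0 110' | grep -E 'contact|pos'
python3 -m handwheel '6 0 0 0 110;12 0 0 0 110;18 0 0 0 110;24 0 0 0 110;30 0 0 0 110' | grep -E 'contact|pos'
python3 -c "
from h import *;go(-.1296,-.07,.007)"
```

```text
position: [0.505, 0.0966, 0.0057]
contact_force: [-0.8, 0.4, 0.0]
position: [0.5374, 0.094, 0.0091]
contact_force: [0.1, 0.4, -0.9]
t 13.72 jig pos mm [-138.7  -70.     9.1] shift [ 9.1 -0.   2.1] turn -0.03 F [ 0.1  0.4 -0.9] w 0.0501 q [-0.04  0.64  1.66  0.    0.84  1.65]
```

```bash

python3 -m handwheel '2 0 1 0 110;4 0 1 0 110;6 0 1 0 110;8 0 1 0 110;8 0 1 0 110' | grep -E 'contact|pos'
python3 -m handwheel '0.7 0 0 0 110;1.4 0 0 0 110;1.4 0 0 0 110' | grep -E 'contact|pos'
python3 -c "
from h import *;go(-.1296,-.07,.007)"
```

```text
position: [0.5444, 0.0932, 0.0074]
contact_force: [-0.7, 0.3, -0.2]
position: [0.5456, 0.0931, 0.0074]
contact_force: [0.2, -0.0, 0.1]
t 14.38 jig pos mm [-130.5  -70.     7.4] shift [0.9 0.  0.4] turn -0.02 F [ 0.2 -0.   0.1] w 0.0505 q [-0.04  0.66  1.63 -0.    0.85  1.65]
```

```bash

python3 -m handwheel '0.7 0 0 0 110;1.4 0 0 0 110;1.4 0 0 0 110' | grep -E 'contact|pos'
python3 -m handwheel '0.5 0 0 0 110;1 0 0 0 110;1 0 0 0 110' | grep -E 'contact|pos'
```

```text
position: [0.5467, 0.093, 0.0073]
contact_force: [-1.1, 0.4, 0.0]
position: [0.5468, 0.0929, 0.0072]
contact_force: [-6.8, 0.6, 4.7]
```

```bash

python3 -m handwheel '0.5 0 0 0 110;1 0 0 0 110;1 0 0 0 110' | grep -E 'contact|pos'
python3 -m handwheel '-8 0 0 0 110;-20 0 0 0 110;-30 0 -15 0 110;-30 0 -45 0 110;-30 0 -75 0 110' | grep -E 'contact|pos'
python3 -m handwheel '-20 0 -30 0 110;-40 0 -60 0 110;-60 0 -90 0 110;-60 0 -90 0 110' | grep -E 'contact|pos'
python3 - <<'E'
from h import *;from cell import env
d={n:env.snapshot(n) for n in("scene","side")};pickle.dump(d,open("d3.pkl","wb"))
a=cv2.resize(d["scene"]["frame"][240:315,335:435,::-1],None,fx=4,fy=4,interpolation=cv2.INTER_CUBIC)
b=cv2.resize(d["side"]["frame"][200:300,195:315,::-1],None,fx=10/3,fy=10/3,interpolation=cv2.INTER_CUBIC)
o=np.zeros((334,800,3),np.uint8);o[:300,:400]=a;o[:b.shape[0],400:]=b[:334,:400]
cv2.imwrite("pics/c3.png",cv2.convertScaleAbs(o,alpha=1.0))
E
```

```text
position: [0.547, 0.093, 0.0072]
contact_force: [-12.1, 0.8, 8.9]
position: [0.5182, 0.0963, 0.0828]
contact_force: [0.3, -0.1, 0.2]
position: [0.4593, 0.1039, 0.1775]
contact_force: [-0.1, 0.0, 0.8]
```

View pics/c3.png

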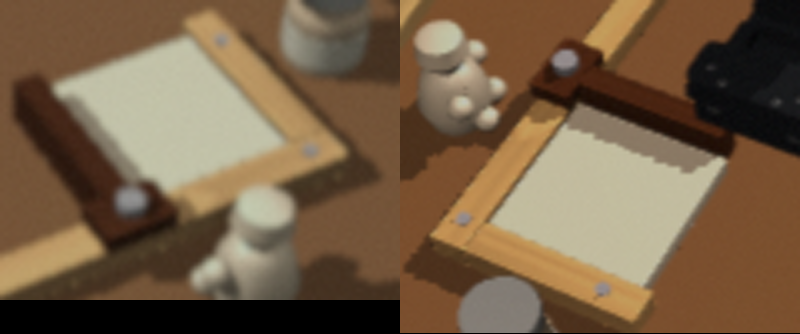

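The tile is flush with both rails and the stop, with no gap visible, and the arm is clear. Handing in.

```bash
python3 -c "
from cell import env
print(env.sign_off())"
```

```text
the job is handed in; nothing more can be done
None
```

The tile is seated flush against the back and side rails with the stop pushed up against it and the arm clear; I handed the job in after about 16 s of robot time, peak measured push about 16 N, but the sign-off gave no verdict.

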